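# Shut and latch the filter lid of a sanding table

## Task

The downdraft sanding table's filter lid is standing ajar. Push the lid down with the fingertips until it lies fully shut on its rim, then set a fingertip in the slot of each of its two cam latches and turn it clockwise a quarter turn to its stop, so that both lock the lid. Nothing needs gripping: lift nothing, do not swing the lid further open, and leave the tools and materials lying around where they are.

Things in the scene. Friction and masses are not known exactly. Their poses are not given: they have to be found in the camera images.
- machine: Bench-top downdraft sanding table, grey sheet-metal box fixed to the bench, 360 (x) x 600 (y) mm, flat top 140 mm up, front (-x) to the robot. Origin: centre of its footprint on the bench. y from -280 to 60 mm: filter bay with the aluminium lid; y above 70: perforated surface. Beyond x = 86 a fan housing rises to 201 mm, with a hose spigot up to 260 mm at y = 200 mm.
- lid (a joint): Lid's hinge angle: 0 = shut on its rim, grows as the free edge rises, starts between 0.35 and 0.7. Hinge line along the machine's y at its x = 75 mm, 140 mm up. Lid: 240 mm from hinge to free edge (robot's side), 340 wide, 12 thick, its middle at the machine's y = -110. A stiff hinge holds it where it is left; 2 to 8 N on its top near the free edge pushes it down.
- lid_edge (a point): Middle of the lid's free edge, on its top face; moves with the lid. x points along the lid to the hinge (shut: the machine's x), y along the edge to the left, z out of the top face. Here, between the latches, the lid is flat (80 mm between their rings) but for a lip 3.5 mm high along the edge; the latch axes lie 60 mm in from the edge, 90 mm either side of its middle.
- latch_left (a joint): Left (robot's left, lid's +y) cam latch of the lid: 0 = open (slot parallel to the lid's free edge), 1.571 = end stop, locked (slot at right angles to that edge); grows clockwise seen from above. Stays where it is left; turning takes 0.15 N m (7 N on the slot's wall 22 mm from the axis). Starts between 0 and 0.25. Past 0.65 its hidden tongue locks under the rim, or keeps a raised lid from shutting.
- latch_right (a joint): Right (robot's right, lid's -y) cam latch of the lid: 0 = open (slot parallel to the lid's free edge), 1.571 = end stop, locked (slot at right angles to that edge); grows clockwise seen from above. Stays where it is left; turning takes 0.15 N m (7 N on the slot's wall 22 mm from the axis). Starts between 0 and 0.25. Past 0.65 its hidden tongue locks under the rim, or keeps a raised lid from shutting.
- latch_left_top (a point): On the left latch's axis, level with its rotor's top, 3 mm above the lid's top face. Rotor: aluminium disc, 80 mm diameter, in a black ring 100 mm across (0.5 mm higher). A straight finger slot with a black floor, 36 mm wide, 80 mm long, 16 mm deep below this point, runs right across it through the axis, along this point's y axis; the point turns with the rotor; z points out of the lid.
- latch_right_top (a point): On the right latch's axis, level with its rotor's top, 3 mm above the lid's top face. Rotor: aluminium disc, 80 mm diameter, in a black ring 100 mm across (0.5 mm higher). A straight finger slot with a black floor, 36 mm wide, 80 mm long, 16 mm deep below this point, runs right across it through the axis, along this point's y axis; the point turns with the rotor; z points out of the lid.
- sander: Random-orbit sander standing on its round pad (125 mm across, 132 mm tall, dust canister out to one side) on the perforated surface; origin at the centre of its underside. To be left alone.
- cork_block: Cork sanding block, 110 x 60 x 32 mm, on the perforated surface; origin at the centre of its underside. To be left alone.
- offcut: Pine offcut, 45 x 130 x 22 mm, on the perforated surface; origin at the centre of its underside. To be left alone.
- drill: Cordless drill standing on its battery, about 230 x 75 mm, 206 mm tall, on the bench to the right; origin at the centre of its underside. To be left alone.
- screw_tray: Clear open tray of screws, 170 x 120 x 45 mm, on the bench to the right; origin at the centre of its underside. To be left alone.
- glue_bottle: White glue bottle, 68 mm across, 190 mm tall, on the bench to the right; origin at the centre of its underside. To be left alone.

How it is judged:
By the outcome, as a careful person would: the job done as asked, in the order asked, and still so for the second after the job is handed in, with the robot touching nothing.
It also fails if it takes over 64 s, if anything falls off the work surface, if the arm or the gripper's body presses on something with over 40 N, if the wrist force passes 120 N, or if a joint passes its speed limit or range.

## Robot

A 6-joint arm with a two-finger parallel gripper is mounted at the origin on the work surface. World frame = base frame: x ahead of the robot, y to its left, z up, the work surface at z = 0. Lengths are in m, angles in degrees, forces in N, time in s.
With the tool pointing down it reaches from about 0.3 to 0.85 m from the base axis. Payload 5.4 kg.
Tool frame: the origin (TCP) lies at the very end of the fingers, on their centre line; the grasp point (between the pads) lies 19 mm behind it; z points along the fingers, y is the direction in which the jaws open and shut (so a half turn about z gives the same grasp; the last joint's range is limited). The gripper opens to 85 mm and grips with 20 to 120 N. Pads are 22 mm wide; open, the fingers measure 114 mm over their backs; the gripper's body (76 mm by 85 mm) begins 54 mm behind the grasp point. The pads swing forward as they close: fully open they stand 13 mm farther back than shut.
Start: joints at [-83.887, 9.076, 91.501, -0, 79.423, -12.038], TCP at [0.179, -0.546, 0.231] pointing down, gripper open.
Joint ranges: [-166.64, 166.64], [-54.1, 131.32], [10.49, 154.53], [-73.88, 253.88], [9.74, 151.15], [-171.62, 171.62]. Speed limits (degrees/s): [147.25, 147.25, 180, 180, 180, 180].

## Interface

Orientations are given as [roll, pitch, yaw] about the fixed x, y, z axes, in that order (R = Rz(yaw) Ry(pitch) Rx(roll)).
In Python, from station import sense, grab_frame, hand_in gives the robot as it stands.
- The arm moves only by the tool step_arm, never from a script. Its argument "rows" is one flat list of numbers, 5 for each row, row after row: the opening, from 0 (shut) to 1 (fully open), then the shift along the world's x, y, z normalised to -1 to 1, where 1 is 0.5 m, then the turn about the world's z normalised to -1 to 1, where 1 is 90 degrees. In form: [jaw, x, y, z, yaw, jaw, x, y, z, yaw, ...]. A call has 1 to 5 rows; each row shifts and turns the commanded pose from where the row before left it; what a row does not reach is not made up. A row lasts 1/8 s, in which the tool goes at most 62.5 mm and 10.7 degrees, less where a joint would pass 70% of its speed; a pose out of reach is approached as far as the arm can. A call with a number of a shift or a turn outside -1 to 1 is refused whole. A call with a gripper value outside its range is refused whole. The fingers move at their own pace and stop on an object; "squeeze" is the grip in N (left out, the last holds). Time passes only in rows, so rows that do not move let the fingers close. It gives the time, the measured TCP pose, the force and the opening at its end, in the units of the state.
- sense(): the state, without advancing time (a new reading comes with each control period).
- grab_frame(name): name is "side" or "top"; returns a dict with "color" (400x640x3 uint8, blue, green, red), "fx", "fy", "cx", "cy" (pixels), "dist_coeffs" ([k1, k2, p1, p2, k3] as OpenCV has them; the pictures are not rectified), "xyz" and "orientation" of the camera in the world. Camera axes: x right, y up, looking along -z (the intrinsics and any distortion apply to the point x, -y, -z); pixel columns grow to the right and rows downward; lengths in m; the calibration is good to about 2 mm. A picture is of the moment at which its call begins. There is no depth.
- hand_in(): hands the job in, once; it reports no verdict.
The state is a dict: "time": time; "joint_pos": joint angles; "qd": joint speeds; "joint_torque": joint torques, N m; "tcp_pos": TCP position; "tcp_rot": TCP orientation; "ft_force": force on the tool from outside, world axes, zero at the start; "moment": the same for the moment, N m; "width": opening from 0.0 (shut) to 1.0 (fully open).
Only numpy, scipy, OpenCV 4.12 (cv2) and the standard library are available. Lean on these libraries where they do the work, as an engineer would, in place of code of your own. Each camera call takes 0.05 s, during which the arm holds its last target. There are 200 camera calls.

## Working session

There is one attempt and no reset: what is moved stays moved. The work goes in short steps, Python scripts to look and compute and a tool call to move; the robot and the scene stay as the last step left them, time stands still between calls to the robot, and variables do not carry over. Pictures are saved under pics/ and viewed, about 8 in all and at most 12, crops included, and the job is handed in when it is done.

Besides the shell and the picture viewer there is one more tool, called after "Request:" by a JSON object that holds its "method" and its "body", one argument or row to a line. step_arm: Moves the arm, as the interface text tells. Its arguments: {"type":"object","properties":{"rows":{"type":"array"},"squeeze":{"type":"number"}},"required":["rows"]}

```bash
mkdir -p pics; ls
cat > h.py <<'E'
import numpy as np, cv2
from scipy.spatial.transform import Rotation as R
from station import sense, grab_frame, hand_in
def cam(f):
    o=np.array(f["orientation"],float)
    return np.array([[f["fx"],0,f["cx"]],[0,f["fy"],f["cy"]],[0,0,1.]]),np.array(f["dist_coeffs"],float),R.from_euler('xyz',o,degrees=True).as_matrix(),np.array(f["xyz"])
def ray(f,uv):
    K,D,Rm,c=cam(f)
    p=cv2.undistortPoints(np.array(uv,float).reshape(-1,1,2),K,D)[:,0]
    d=np.c_[p[:,0],-p[:,1],-np.ones(len(p))]@Rm.T
    return c,d/np.linalg.norm(d,axis=1)[:,None]
def onz(f,uv,z):
    c,d=ray(f,uv); return c+d*((z-c[2])/d[:,2])[:,None]
def tri(f1,u1,f2,u2):
    c1,d1=ray(f1,u1);c2,d2=ray(f2,u2);out=[]
    for a,b in zip(d1,d2):
        s,t=np.linalg.lstsq(np.c_[a,-b],c2-c1,rcond=None)[0]
        p,q=c1+s*a,c2+t*b; out.append(np.r_[(p+q)/2,np.linalg.norm(p-q)])
    return np.array(out)
def proj(f,P):
    K,D,Rm,c=cam(f); q=(np.atleast_2d(P)-c)@Rm; q=q*[1,-1,-1]
    return cv2.projectPoints(q,np.zeros(3),np.zeros(3),K,D)[0][:,0]
E
python3 - <<'E'
from h import *
import pickle
fs={}
for n in("top","side"):
    f=fs[n]=grab_frame(n); cv2.imwrite(f"pics/{n}0.png",f["color"]); print(n,f["fx"],f["cx"],f["cy"],f["dist_coeffs"],f["xyz"],f["orientation"])
pickle.dump(fs,open("f0.pkl","wb")); print(sense())
E
```

```text
pics
top 503.91254751752166 320.45150206471607 200.59622854088292 [-0.0595606  0.         0.         0.         0.       ] [ 0.22510982 -0.06172882  1.81959353] [ 11.37084394   0.67141031 -90.21512125]
side 493.5329792409259 318.55130199538996 203.80593729659145 [-0.01664984  0.          0.          0.          0.        ] [ 0.30705152 -1.3655228   1.09770796] [ 53.98803957   0.13082998 -10.67459599]
{'time': 0.1, 'joint_pos': array([-8.38878277e+01,  9.10839667e+00,  9.15664859e+01, -6.31376839e-04,
        7.94257919e+01, -1.20376192e+01]), 'qd': array([-0.03313408,  0.01146282, -0.15264082,  0.02145556, -0.07588649,
       -0.06193849]), 'joint_torque': array([-4.69730803e-04, -3.96990573e+01, -3.32336926e+01, -2.61485638e-04,
        4.20506811e-03, -2.80932888e-06]), 'tcp_pos': array([ 0.17903114, -0.54582341,  0.23040833]), 'tcp_rot': array([-1.79901410e+02, -2.03892332e-02,  1.81498904e+01]), 'ft_force': array([ 0.60212791,  0.22311877, -0.28882365]), 'moment': array([-0.03413083,  0.01950647, -0.00417268]), 'width': 0.9947024213191354}
```

View pics/top0.png

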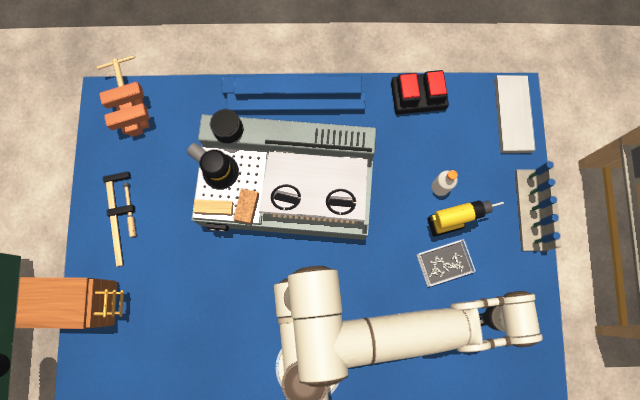

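View pics/side0.png

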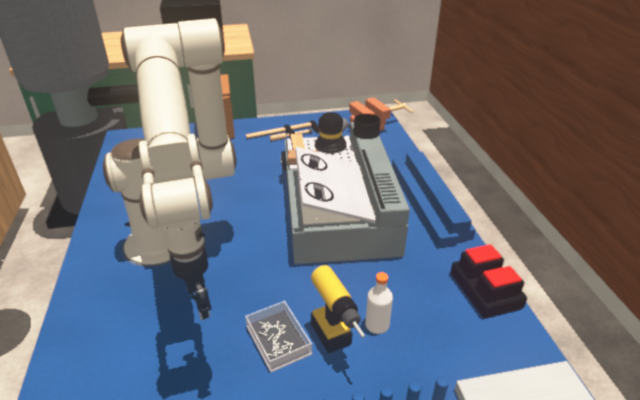

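The top view shows the lid with its latch rings near (286,197) and (341,202) and the free edge around row 218. In the side view the rings are near (314,161) and (319,191). I'll enlarge both views.

Run:
```python
from h import *
import pickle
fs=pickle.load(open("f0.pkl","rb"))
a=cv2.resize(fs["top"]["color"][100:250,185:385],None,fx=4,fy=4,interpolation=cv2.INTER_CUBIC)
b=cv2.resize(fs["side"]["color"][125:270,275:415],None,fx=4,fy=4,interpolation=cv2.INTER_CUBIC)
cv2.imwrite("pics/ca.png",a);cv2.imwrite("pics/cb.png",b)
```

```text
(no output)
```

View pics/ca.png

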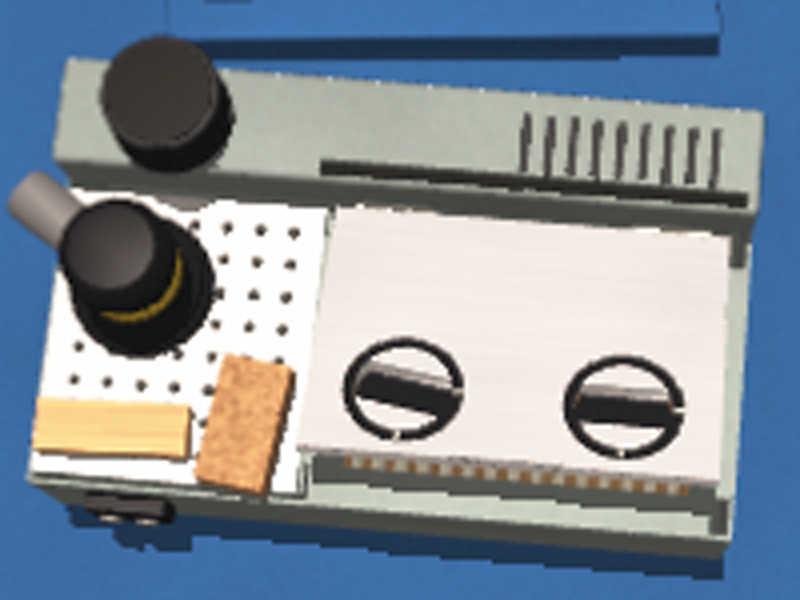

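View pics/cb.png

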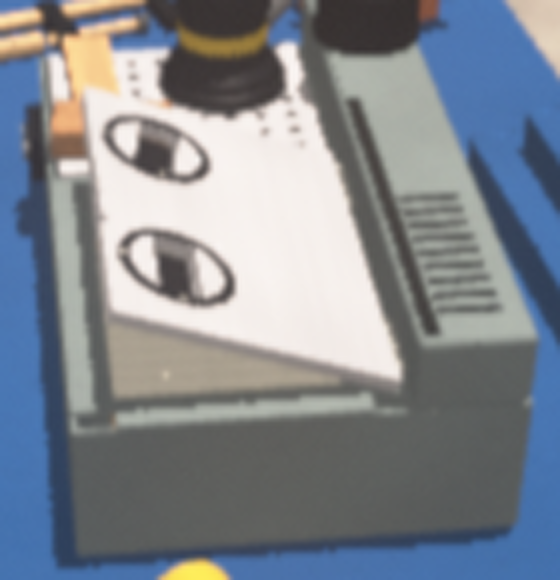

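The crops show both slots roughly parallel to the lid's edge. The ring centres are at crop (404,389) and (624,407) in top, (156,149) and (178,267) in side. The free-edge corners are at (300,450) and (722,480) in top, (85,88) and (110,316) in side.

Run:
```python
from h import *
import pickle
np.set_printoptions(precision=4,suppress=True)
fs=pickle.load(open("f0.pkl","rb"));t,s=fs["top"],fs["side"]
T=lambda p:(np.array(p)+.5)/4-.5+[185,100]
S=lambda p:(np.array(p)+.5)/4-.5+[275,125]
P=tri(t,T([[404,389],[624,407],[300,450],[722,480],[730,236],[728,540]]),s,S([[156,149],[178,267],[85,88],[110,316],[403,385],[75,432]]))
print("Lring Rring edgeL edgeR hingeR frontR\n",P)
F=onz(t,T([[30,478],[728,540]]),.14);print("front top edge",F)
d=P[0,:3]-P[1,:3];print("ring dist",np.linalg.norm(d),"yaw",np.degrees(np.arctan2(-d[0],d[1])))
d=F[0]-F[1];print("front len",np.linalg.norm(d),"yaw",np.degrees(np.arctan2(-d[0],d[1])))
yaw=np.arctan2(-d[0],d[1])
y=P[2,:3]-P[3,:3];print("edge len",np.linalg.norm(y),np.degrees(np.arctan2(-y[0],y[1])))
ex=P[4,:3]-P[3,:3];print("lid len",np.linalg.norm(ex),"angle",np.arcsin(-ex[2]/np.linalg.norm(ex)))
```

```text
Lring Rring edgeL edgeR hingeR frontR
 [[ 0.5593  0.0691  0.2175  0.0022]
 [ 0.544  -0.1095  0.2171  0.0009]
 [ 0.5082  0.1502  0.2373  0.0023]
 [ 0.4795 -0.1863  0.2335  0.004 ]
 [ 0.7058 -0.2043  0.1488  0.0032]
 [ 0.4462 -0.1981  0.1359  0.0001]]
front top edge [[ 0.5014  0.3931  0.14  ]
 [ 0.4456 -0.1977  0.14  ]]
ring dist 0.17924798463964678 yaw -4.881124116988459
front len 0.5934578556528876 yaw -5.392662471052023
edge len 0.3377193362735912 -4.879711314904545
lid len 0.2423576656635911 angle 0.35706433413996336
```

The measurements agree with the given sizes: ring spacing 179 mm (180), edge 338 mm (340), lid 242 mm (240). The machine's yaw is about -5.2° and the lid angle about 0.37. Next I'll close the jaws and move over the lid's free edge.

Request:
{"method": "step_arm", "body": {
  "rows": [0,0.03,0.06,0.04,0.115,0,0.06,0.09,0.04,0.115,0,0.06,0.09,0.04,0.115,0,0.06,0.09,0.04,0.115,0,0.06,0.09,0.02,0.115],
  "squeeze": 20
}}

```text
time: 0.72
tcp_pos: [0.3149, -0.335, 0.3222]
tcp_rot: [179.9, 0.0, 70.2]
ft_force: [0.7, -0.4, -0.5]
width: 0.003
```

Request:
{"method": "step_arm", "body": {
  "rows": [0,0.06,0.09,0,0.115,0,0.06,0.09,0,0.115,0,0.06,0.09,0,0.115,0,0.06,0.09,0,0.115,0,0.06,0.09,0,0.115]
}}

```text
time: 1.35
tcp_pos: [0.4647, -0.1096, 0.321]
tcp_rot: [-180.0, -0.0, 122.0]
ft_force: [0.2, 0.0, 0.4]
width: -0.005
```

Request:
{"method": "step_arm", "body": {
  "rows": [0,0.024,0.036,-0.02,0.106,0,0.024,0.036,-0.02,0.106,0,0.024,0.036,-0.02,0.106,0,0.024,0.036,-0.02,0.106,0,0.026,0.034,-0.02,0.106]
}}

```text
time: 1.98
tcp_pos: [0.5252, -0.0216, 0.2704]
tcp_rot: [180.0, -0.1, 169.7]
ft_force: [-0.1, -0.6, 0.4]
width: 0.002
```

Request:
{"method": "step_arm", "body": {
  "rows": [0,0,0,-0.02,0,0,0,0,-0.02,0,0,0,0,-0.02,0,0,0,0,-0.02,0,0,0,0,-0.01,0]
}}

```text
time: 2.6
tcp_pos: [0.5247, -0.0226, 0.2257]
tcp_rot: [-180.0, -0.0, 169.3]
ft_force: [-0.5, 0.8, 2.8]
width: 0.003
```

Request:
{"method": "step_arm", "body": {
  "rows": [0,-0.006,0.0005,-0.018,0,0,-0.006,0.0005,-0.018,0,0,-0.005,0.0005,-0.018,0,0,-0.004,0.0005,-0.018,0,0,-0.003,0.0005,-0.018,0]
}}

```text
time: 3.22
tcp_pos: [0.5128, -0.0211, 0.1806]
tcp_rot: [-180.0, -0.0, 169.3]
ft_force: [-2.1, -0.3, 3.1]
width: -0.003
```

Request:
{"method": "step_arm", "body": {
  "rows": [0,-0.002,0,-0.01,0,0,-0.002,0,-0.01,0,0,0,0,-0.006,0,0,0,0,-0.006,0,0,0,0,-0.006,0]
}}

```text
time: 3.85
tcp_pos: [0.5111, -0.021, 0.1621]
tcp_rot: [180.0, -0.0, 169.4]
ft_force: [-1.7, 1.1, 2.5]
width: -0.001
```

Request:
{"method": "step_arm", "body": {
  "rows": [0,0,0,-0.006,0,0,0,0,-0.006,0,0,0,0,-0.004,0,0,0,0,-0.004,0]
}}

```text
time: 4.35
tcp_pos: [0.5111, -0.0211, 0.1522]
tcp_rot: [180.0, -0.0, 169.4]
ft_force: [-1.6, 0.1, 3.1]
width: 0.003
```

Request:
{"method": "step_arm", "body": {
  "rows": [0,0,0,-0.004,0,0,0,0,-0.004,0]
}}

```text
time: 4.6
tcp_pos: [0.5112, -0.0211, 0.1518]
tcp_rot: [-180.0, -0.0, 169.4]
ft_force: [-16.9, 3.4, 33.3]
width: -0.0
```

Request:
{"method": "step_arm", "body": {
  "rows": [0,0,0,-0.004,0,0,0,0,-0.002,0]
}}

```text
time: 4.85
tcp_pos: [0.5113, -0.0211, 0.1517]
tcp_rot: [-179.9, -0.0, 169.4]
ft_force: [-24.5, 6.0, 48.0]
width: 0.002
```

Force jumped at z = 0.1517 and stayed there, so the lid is on its rim with its top at about 0.152 (140 + 12 mm). I'll back off to look.

Request:
{"method": "step_arm", "body": {
  "rows": [0,0,0,0.03,0,0,0,0,0.08,0,0.2,-0.06,0,0.09,0,0.4,-0.1,0,0.08,0,0.5,-0.1,0,0.02,0]
}}

```text
time: 5.48
tcp_pos: [0.3825, -0.0216, 0.2972]
tcp_rot: [-179.9, 0.3, 169.4]
ft_force: [-0.4, -0.4, 0.4]
width: 0.494
```

Request:
{"method": "step_arm", "body": {
  "rows": [0.5,-0.08,0,0,0,0.5,0,0,0,0]
}}

```text
time: 5.72
tcp_pos: [0.3414, -0.0212, 0.2946]
tcp_rot: [-180.0, 0.2, 169.3]
ft_force: [0.5, -0.5, -0.5]
width: 0.502
```

Run:
```python
from h import *
import pickle
fs={n:grab_frame(n) for n in("top","side")}
pickle.dump(fs,open("f1.pkl","wb"))
c=fs["top"]["color"][145:245,255:375]
a=cv2.resize(c,None,fx=5,fy=5,interpolation=cv2.INTER_CUBIC)
b=cv2.resize(fs["side"]["color"][125:245,275:405],None,fx=5,fy=5,interpolation=cv2.INTER_CUBIC)
cv2.imwrite("pics/d1.png",a)
cv2.imwrite("pics/d2.png",b)
# dark blobs = ring + slot, predicted place
for n,z in(("top",.155),("side",.155)):
    f=fs[n];g=cv2.cvtColor(f["color"],cv2.COLOR_BGR2GRAY)
    for P in([.549,.071,z],[.533,-.109,z]): print(n,proj(f,P))
print(sense()["tcp_pos"],sense()["width"])
```

```text
top [[286.48401781 203.99025123]]
top [[339.99152958 208.35089811]]
side [[311.09527014 177.10239952]]
side [[315.89047997 207.52799852]]
[ 0.34273652 -0.02130597  0.29440525] 0.49838222304361113
```

View pics/d1.png

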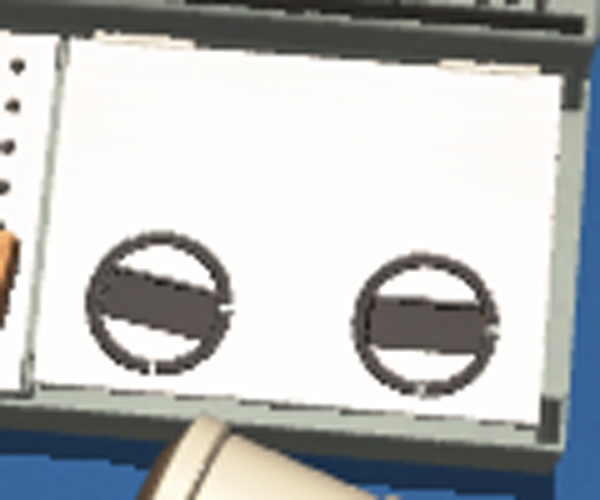

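View pics/d2.png

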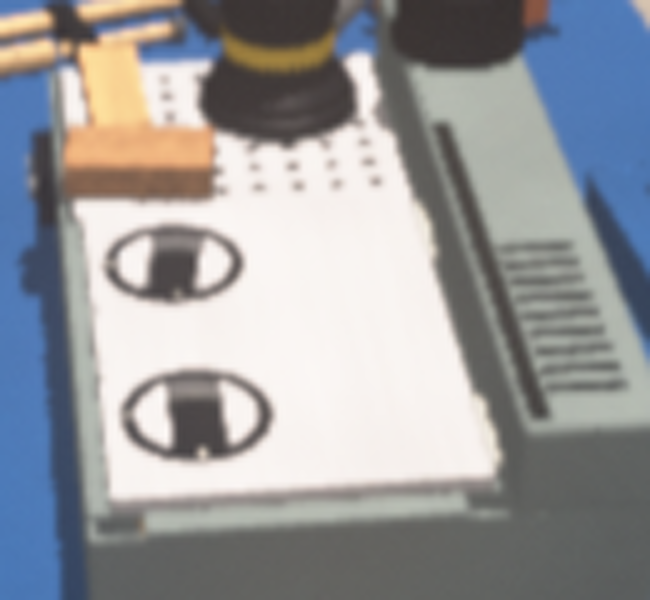

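The lid lies flat and shut. In the top crop the left ring is at about (160,303), with its slot turned slightly clockwise, and the right ring is at about (426,324). Now the ring centres and slot angles.

```bash
cat > meas.py <<'E'
from h import *
import pickle
np.set_printoptions(precision=4,suppress=True)
def measure(fs,offs={"top":[(.549,.071),(.533,-.109)]}):
    uv={}
    for n in("top","side"):
        f=fs[n];big=cv2.resize(f["color"],None,fx=4,fy=4,interpolation=cv2.INTER_CUBIC)
        m=(cv2.cvtColor(big,cv2.COLOR_BGR2GRAY)<140).astype(np.uint8)
        cs,_=cv2.findContours(m,cv2.RETR_EXTERNAL,cv2.CHAIN_APPROX_NONE)
        ll,_=cv2.findContours(m,cv2.RETR_LIST,cv2.CHAIN_APPROX_NONE)
        uv[n]=[]
        for p in([.549,.071,.155],[.533,-.109,.155]):
            q=proj(f,p)[0]*4
            near=[c for c in cs if len(c)>150 and np.linalg.norm(c.mean((0,1))-q)<40 and np.ptp(c[:,0,0])<200]
            if not near: print(n,"no ring");uv[n].append(q/4);continue
            c=max(near,key=len);h=cv2.convexHull(c);e=cv2.fitEllipse(h);uv[n].append((np.array(e[0])+.5)/4-.5)
            # slot: white half-moons inside the ring, their centroids lie across the slot
            w=[k for k in ll if 300<cv2.contourArea(k) and cv2.pointPolygonTest(h,tuple(map(float,k.mean((0,1)))),False)>0 and cv2.contourArea(k)<.45*cv2.contourArea(h)]
            w=sorted(w,key=cv2.contourArea)[-2:]
            if len(w)==2:
                g=[];
                for k in w: M=cv2.moments(k);g.append((np.array([M["m10"],M["m01"]])/M["m00"]+.5)/4-.5)
                G=onz(f,g,.155);d=G[1]-G[0];d=d if d[0]>0 else -d
                print(n,"ellipse",np.array(e[1])/4,"slot dir angle(yaw of across)",np.degrees(np.arctan2(d[1],d[0])),"mid",G.mean(0)[:2])
    for n in uv: print(n,"plane .155",onz(fs[n],uv[n],.155)[:,:2].ravel())
    P=tri(fs["top"],uv["top"],fs["side"],uv["side"]);print(P);return P
if __name__=="__main__": measure(pickle.load(open("f1.pkl","rb")))
E
python3 meas.py
```

```text
top no ring
top no ring
side no ring
side no ring
top plane .155 [ 0.549  0.071  0.533 -0.109]
side plane .155 [ 0.549  0.071  0.533 -0.109]
[[ 0.549  0.071  0.155  0.   ]
 [ 0.533 -0.109  0.155  0.   ]]
```

```bash
sed -i 's/cv2.RETR_EXTERNAL/cv2.RETR_CCOMP/' meas.py; python3 meas.py
```

```text
top plane .155 [ 0.544   0.0714  0.5284 -0.1074]
side plane .155 [ 0.5425  0.0697  0.5265 -0.1092]
[[ 0.5435  0.0715  0.1539  0.0014]
 [ 0.5277 -0.1074  0.1538  0.0018]]
```

Both views agree on the centres to about 2 mm: left (0.5435, 0.071), right (0.5277, -0.108), z 0.154 (given 0.155). The left slot's yaw is about -15° and the right's about -4°. I'll spread the two fingertips along the left slot either side of its axis, then turn about that axis.

Request:
{"method": "step_arm", "body": {
  "rows": [0.45,0.1,0.046,0,-0.012,0.45,0.1,0.046,0,-0.012,0.45,0.1,0.046,-0.02,-0.012,0.45,0.1,0.046,-0.06,-0.012,0.45,0,0,-0.06,0]
}}

```text
time: 6.45
tcp_pos: [0.5448, 0.0725, 0.2203]
tcp_rot: [-180.0, -0.2, 165.2]
ft_force: [-0.2, 0.1, -0.1]
width: 0.451
```

Request:
{"method": "step_arm", "body": {
  "rows": [0.45,0,0,-0.04,0,0.45,0,0,-0.03,0,0.45,0,0,0,0]
}}

```text
time: 6.82
tcp_pos: [0.5417, 0.071, 0.1877]
tcp_rot: [-180.0, -0.2, 165.0]
ft_force: [-0.2, 0.9, 0.8]
width: 0.452
```

Request:
{"method": "step_arm", "body": {
  "rows": [0.45,0.004,0,-0.02,0,0.45,0,0,-0.02,0,0.45,0,0,-0.02,0,0.45,0,0,-0.02,0,0.45,0,0,0,0]
}}

```text
time: 7.45
tcp_pos: [0.5433, 0.0709, 0.1482]
tcp_rot: [-180.0, -0.1, 165.0]
ft_force: [-0.5, -0.2, -0.8]
width: 0.445
```

Request:
{"method": "step_arm", "body": {
  "rows": [0.45,0,0,-0.006,0,0.45,0,0,-0.006,0,0.45,0,0,-0.004,0,0.45,0,0,0,0]
}}

```text
time: 7.95
tcp_pos: [0.5441, 0.0708, 0.1413]
tcp_rot: [-180.0, -0.0, 165.0]
ft_force: [-0.3, 0.6, -0.1]
width: 0.453
```

Free of contact at z = 0.141 with the tips in the slot. I'll go slightly deeper and turn clockwise.

Request:
{"method": "step_arm", "body": {
  "rows": [0.45,0,0,-0.006,0,0.45,0,0,0,-0.06,0.45,0,0,0,-0.06,0.45,0,0,0,-0.06,0.45,0,0,0,-0.06]
}}

```text
time: 8.57
tcp_pos: [0.5442, 0.0708, 0.1384]
tcp_rot: [-180.0, 0.0, 143.3]
ft_force: [0.1, -0.1, 0.7]
width: 0.449
```

```bash
python3 -c "
from h import *
s=sense();print(s['moment'],s['ft_force'],s['tcp_pos'],s['tcp_rot'])"
```

```text
[ 0.03720273 -0.03075266  0.11288016] [ 0.13950661 -0.11164107  0.65387172] [0.54416686 0.07081737 0.13838158] [-1.79999737e+02  4.80499818e-03  1.43274399e+02]
```

The moment about z is 0.11 N m with almost no side force, so the rotor is turning. Continuing.

Request:
{"method": "step_arm", "body": {
  "rows": [0.45,0,0,0,-0.1,0.45,0,0,0,-0.1,0.45,0,0,0,-0.1,0.45,0,0,0,-0.1,0.45,0,0,0,-0.1]
}}

```text
time: 9.2
tcp_pos: [0.5443, 0.0707, 0.1384]
tcp_rot: [180.0, 0.0, 98.2]
ft_force: [0.7, -1.0, -0.5]
width: 0.45
```

Request:
{"method": "step_arm", "body": {
  "rows": [0.45,0,0,0,-0.06,0.45,0,0,0,-0.06,0.45,0,0,0,-0.06,0.45,0,0,0,-0.04,0.45,0,0,0,0]
}}

```text
time: 9.82
tcp_pos: [0.5443, 0.0706, 0.1384]
tcp_rot: [180.0, 0.0, 78.7]
ft_force: [-0.1, -1.3, -1.2]
width: 0.451
```

```bash
python3 -c "
from h import *
s=sense();print(s['moment'],s['ft_force'],s['tcp_pos'],s['tcp_rot'])"
```

```text
[-0.23801349 -0.07456357 -0.0091048 ] [-0.06277437 -1.26324562 -1.16264052] [0.54426603 0.07061862 0.13836284] [1.79981737e+02 1.79192799e-02 7.86736234e+01]
```

Request:
{"method": "step_arm", "body": {
  "rows": [0.45,0,0,0,-0.03,0.45,0,0,0,-0.03,0.45,0,0,0,-0.03]
}}

```text
time: 10.2
tcp_pos: [0.5442, 0.0706, 0.1384]
tcp_rot: [180.0, 0.0, 70.5]
ft_force: [0.9, -0.1, -0.3]
width: 0.449
```

```bash
python3 -c "
from h import *
s=sense();print(s['moment'],s['ft_force'],s['tcp_pos'],s['tcp_rot'])"
```

```text
[-0.20623722 -0.14295413  0.16025383] [ 0.86071444 -0.1409974  -0.34649176] [0.5442491  0.07055442 0.13836899] [1.79978697e+02 2.42993015e-02 7.05379697e+01]
```

Request:
{"method": "step_arm", "body": {
  "rows": [0.45,0,0,0,-0.03,0.45,0,0,0,-0.03]
}}

```text
time: 10.45
tcp_pos: [0.5442, 0.0705, 0.1384]
tcp_rot: [180.0, 0.0, 65.2]
ft_force: [-0.1, -0.9, -0.5]
width: 0.454
```

```bash
python3 -c "
from h import *
s=sense();print(s['moment'],s['ft_force'],s['tcp_pos'],s['tcp_rot'])"
```

```text
[-0.24505187 -0.10673461  0.99828771] [-0.11790186 -0.92203009 -0.54212581] [0.54419792 0.07050935 0.1384007 ] [1.79975905e+02 4.34637113e-02 6.52036494e+01]
```

The moment jumped to 1.0 N m at yaw 65°, so the left latch is at its stop. I'll unload, lift and go to the right latch.

Request:
{"method": "step_arm", "body": {
  "rows": [0.45,0,0,0,0.06,0.45,0,0,0,0.06,0.45,0,0,0.04,0,0.45,0,0,0.06,0,0.45,0,-0.03,0.04,0.1]
}}

```text
time: 11.08
tcp_pos: [0.5445, 0.0563, 0.2099]
tcp_rot: [179.9, -0.0, 85.3]
ft_force: [0.7, -0.2, 0.6]
width: 0.45
```

Request:
{"method": "step_arm", "body": {
  "rows": [0.45,-0.007,-0.07,0,0.115,0.45,-0.007,-0.07,0,0.115,0.45,-0.007,-0.07,0,0.115,0.45,-0.006,-0.06,0,0.115,0.45,-0.006,-0.057,0,0.115]
}}

```text
time: 11.7
tcp_pos: [0.5274, -0.1086, 0.2084]
tcp_rot: [180.0, -0.0, 137.1]
ft_force: [0.6, -0.7, 0.5]
width: 0.448
```

Request:
{"method": "step_arm", "body": {
  "rows": [0.45,0,0,0,0.115,0.45,0,0,-0.02,0.115,0.45,0,0,-0.04,0.115,0.45,0,0,-0.02,0.07,0.45,0,0,0,0]
}}

```text
time: 12.32
tcp_pos: [0.527, -0.1073, 0.1675]
tcp_rot: [180.0, -0.1, 174.0]
ft_force: [0.4, 0.0, -0.2]
width: 0.454
```

Request:
{"method": "step_arm", "body": {
  "rows": [0.45,0.002,0,-0.018,0,0.45,0,0,-0.016,0,0.45,0,0,-0.012,0,0.45,0,0,-0.012,0,0.45,0,0,0,0]
}}

```text
time: 12.95
tcp_pos: [0.5283, -0.1075, 0.1388]
tcp_rot: [180.0, -0.1, 174.0]
ft_force: [-0.5, -0.0, -0.6]
width: 0.448
```

Request:
{"method": "step_arm", "body": {
  "rows": [0.45,0,0,0,-0.06,0.45,0,0,0,-0.06,0.45,0,0,0,-0.06,0.45,0,0,0,-0.06,0.45,0,0,0,-0.06]
}}

```text
time: 13.58
tcp_pos: [0.5284, -0.1073, 0.1396]
tcp_rot: [180.0, -0.1, 146.9]
ft_force: [-1.8, 1.1, 0.7]
width: 0.452
```

Request:
{"method": "step_arm", "body": {
  "rows": [0.45,0,0,0,-0.1,0.45,0,0,0,-0.1,0.45,0,0,0,-0.1,0.45,0,0,0,-0.1,0.45,0,0,0,-0.1]
}}

```text
time: 14.2
tcp_pos: [0.5292, -0.108, 0.1397]
tcp_rot: [179.9, 0.1, 101.8]
ft_force: [2.0, -1.6, -1.1]
width: 0.452
```

Request:
{"method": "step_arm", "body": {
  "rows": [0.45,0,0,0,-0.08,0.45,0,0,0,-0.08,0.45,0,0,0,-0.08,0.45,0,0,0,-0.06,0.45,0,0,0,-0.03]
}}

```text
time: 14.82
tcp_pos: [0.5293, -0.1087, 0.1398]
tcp_rot: [179.9, 0.1, 72.2]
ft_force: [1.6, -3.2, -2.6]
width: 0.448
```

```bash
python3 -c "
from h import *
s=sense();print(s['moment'],s['ft_force'],s['tcp_pos'],s['tcp_rot'])"
```

```text
[-0.48884101 -0.22245308  0.16546784] [ 1.64626031 -3.22556171 -2.59475655] [ 0.52925683 -0.10867028  0.13976131] [1.79872605e+02 8.66846009e-02 7.22352308e+01]
```

Request:
{"method": "step_arm", "body": {
  "rows": [0.45,0,0,0,-0.03,0.45,0,0,0,-0.03,0.45,0,0,0,-0.02]
}}

```text
time: 15.2
tcp_pos: [0.5292, -0.1088, 0.1398]
tcp_rot: [179.9, 0.1, 65.1]
ft_force: [2.4, -5.2, -2.1]
width: 0.448
```

```bash
python3 -c "
from h import *
s=sense();print(s['moment'],s['ft_force'],s['tcp_pos'],s['tcp_rot'])"
```

```text
[-0.86727168 -0.31505901  0.93698903] [ 2.3941428  -5.18001112 -2.12547223] [ 0.52916238 -0.10878405  0.13979475] [1.79870059e+02 1.00912490e-01 6.51437998e+01]
```

The right latch shows the same jump, 0.94 N m at yaw 65°, so it is also at its stop. Unload, lift, back away and look.

Request:
{"method": "step_arm", "body": {
  "rows": [0.45,0,0,0,0.06,0.45,0,0,0,0.06,0.45,0,0,0.05,0,0.45,0,0,0.08,0,0.45,0,0,0.1,0]
}}

```text
time: 15.82
tcp_pos: [0.5278, -0.1069, 0.2548]
tcp_rot: [-179.8, -0.1, 75.9]
ft_force: [0.8, -0.8, 0.9]
width: 0.452
```

Request:
{"method": "step_arm", "body": {
  "rows": [0.45,-0.08,0,0.08,0,0.45,-0.1,0,0,0,0.45,-0.1,0,0,0,0.45,-0.08,0,0,0,0.45,0,0,0,0]
}}

```text
time: 16.45
tcp_pos: [0.3475, -0.1073, 0.2948]
tcp_rot: [179.9, 0.0, 75.8]
ft_force: [1.0, 0.5, 0.1]
width: 0.452
```

Run:
```python
from h import *
import pickle
fs={n:grab_frame(n) for n in("top","side")}
pickle.dump(fs,open("f2.pkl","wb"))
a=cv2.resize(fs["top"]["color"][100:250,185:385],None,fx=4,fy=4,interpolation=cv2.INTER_CUBIC)
b=cv2.resize(fs["side"]["color"][125:245,275:405],None,fx=4,fy=4,interpolation=cv2.INTER_CUBIC)
cv2.imwrite("pics/e1.png",a);cv2.imwrite("pics/e2.png",b)
print(sense()["tcp_pos"],sense()["time"])
```

```text
[ 0.34903125 -0.10760718  0.29484554] 16.55
```

View pics/e1.png

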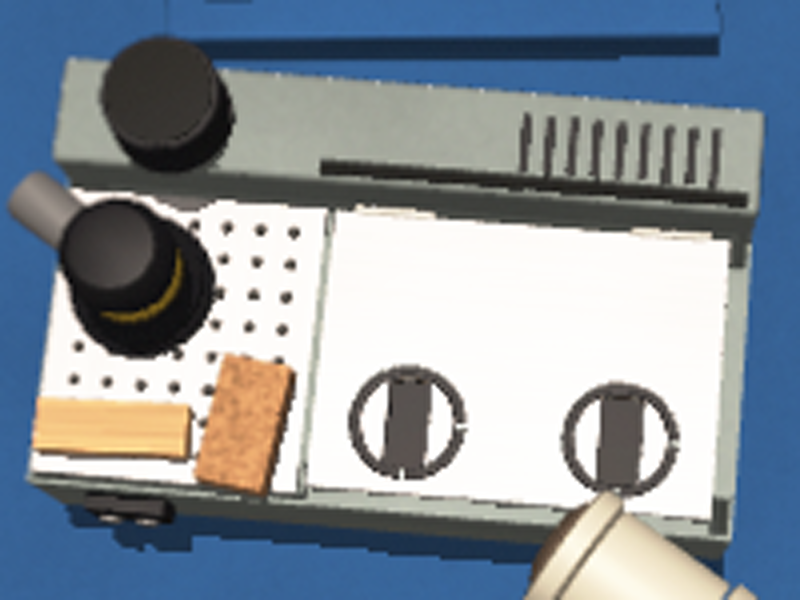

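View pics/e2.png

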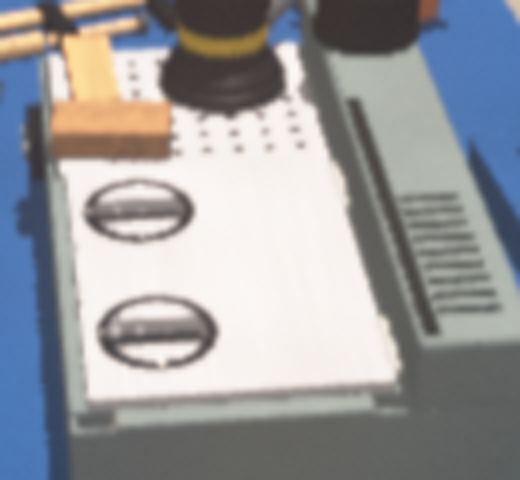

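Both views show the lid shut and both slots (crop (408,423) and (620,440)) at right angles to the free edge. The sander, cork block and offcut are where they were.

```bash
python3 -c "
from station import hand_in
print(hand_in())"
```

```text
the job is handed in; nothing more can be done
None
```

The lid is shut and both cam latches are turned clockwise to their stops. I handed the job in at about 16.6 s of the 64 s allowed.

- **Lid:** I pushed it down near its free edge with the closed fingertips. It seated with its top at z = 0.152 m, which matches the given heights (140 + 12 mm). At that height the force rose sharply to about 48 N up and 24 N sideways at the wrist. That is under the 120 N wrist limit, and only the fingertips were touching.
- **Latches:** I set both fingertips of the part-open gripper in each slot, one either side of the axis, and turned left first, then right. Turning took about 0.11–0.17 N m, then jumped to 1.0 N m (left) and 0.94 N m (right), which I took as the end stops.
- **Last check:** Pictures from both cameras show the lid flat, both slots at right angles to its free edge, and the gripper well clear. The sander, cork block and offcut lie where they were. The drill, tray and glue bottle were outside the final crops, but nothing went near them.

The ring centres agreed between the two cameras to about 2 mm. I read the slot angles by eye from the enlarged top view because the automatic slot-angle measurement gave no result. I did not measure the final latch angles in numbers.

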